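Park the dust cup and take off the twist-lock cap of unknown hand

TASK

Take the upturned dust cup off the canister, set it, still mouth down, over the wooden peg, fully down on its foot, and let it go. Then take the canister's cap by its fin and find out which way it unlocks (some are reverse-handed): turn it gently one way, and if it stops almost at once do not force it but turn it the other way. Lift the unlocked cap straight off, about 8 cm up, and finish while still holding it there, upright and still, leaving the other things on the plank where they are.

Things in the scene. Friction and masses are not known exactly. Their poses are not given: they have to be found in the camera images.
- canister: Upright grey canister, 72 mm in diameter with an 84 mm foot flange 4 mm high, fixed to the plank. Origin: centre of its underside. Its flat shoulder is 62 mm up; a narrow neck (hidden under the cap) stands on it.
- shoulder (a point): Centre of the canister's shoulder, 62 mm above the plank, on the cap's axis; the seated cap and the cup rest on the shoulder. z up.
- cap: Black twist-lock cap, 40 g, at first locked on the canister under the cup. Origin: centre of its lower rim, z up; skirt 44 mm wide, 20 mm high. It cannot be lifted while locked. It turns freely about 1.0 rad in ONE direction; the other way it meets a hard stop after about 0.1 rad. Which way is free varies and cannot be seen. Turned 0.75 to 1.0 rad the free way it lifts off; 0.9 is best.
- cap_fin (a point): Middle of the top edge of the cap's straight grip fin, 42.5 mm above the cap's rim. The fin is 40 mm long (along the cap's x), 14 mm wide (along y) and 22 mm tall. Pinch it across its width. Turning the free way takes under 0.15 N m; pressed against the stop the twist rises by 0.25 N m within about 0.2 rad.
- cup: Plain aluminium cup, mouth down, 56 mm outer and 50 mm inner diameter, 56 mm high, about 70 g. Origin: centre of its mouth (lower rim), z up through the closed top, 56 mm above. It starts standing on the canister's shoulder around the cap, whose fin top is 9 mm below the cup's inner top. Lift it more than 50 mm before moving it sideways.
- peg: Wooden peg stand fixed to the plank. Origin: centre of its underside. Round foot 80 mm in diameter, 8 mm thick; from it rises a peg 32 mm in diameter to 50 mm above the plank (the last 8 mm tapers to 20 mm). The cup set over it rests with its rim on the foot, the cup's origin 8 mm above the peg's origin.
- phone_frame: Bystander: flat grey phone frame 145 x 74 x 8 mm lying on the plank; origin centre of its underside.
- screwdriver: Bystander: screwdriver, 170 mm long, lying on the plank.
- magnifier: Bystander: round magnifier lens, 80 mm, in a steel ring with a 90 mm handle, lying flat.
- tray: Bystander: yellow plastic tray 130 x 190 x 28 mm with small compartments; origin centre of its underside.
- round_pot: Bystander: grey pot 60 mm in diameter, 70 mm high, with a plain round lid without a fin.
- battery_pack: Bystander: white flat battery pack 90 x 45 x 12 mm.
There are look-alikes about, which are no part of the job. Several things have the shape of the peg; the one meant has the colours described above.

How it is judged:
By the outcome, as a careful person would: the job done as asked, in the order asked, and still so for the second after the job is handed in, while the arm keeps its last pose, push and grip.
It also fails if it takes over 58 s, if anything falls off the work surface, if the arm or the gripper's body presses on something with over 40 N, if the wrist force passes 120 N, or if a joint passes its speed limit or range.

ROBOT

A 6-joint arm with a two-finger parallel gripper is mounted at the origin on the work surface. World frame = base frame: x ahead of the robot, y to its left, z up, the work surface at z = 0. Lengths are in mm, angles in rad, forces in N, time in s.
With the tool pointing down it reaches from about 400 to 925 mm from the base axis. Payload 12.5 kg.
Tool frame: the origin (TCP) lies at the very end of the fingers, on their centre line; the grasp point (between the pads) lies 19 mm behind it; x points along the fingers, y is the direction in which the jaws open and shut, and the axes are right-handed (so a half turn about x gives the same grasp; the last joint's range is limited). The gripper opens to 95 mm and grips with 3 to 60 N. Pads are 20 mm wide; open, the fingers measure 119 mm over their backs; the gripper's body (75 mm by 180 mm) begins 59 mm behind the grasp point.
Start: joints at [-1.375, 0.491, 1.559, -0, 1.092, -0.106], TCP at [185.798, -596.763, 214.661] pointing down, gripper open.
Joint ranges: [-3.1, 3.1], [-0.84, 2.19], [0.05, 2.79], [-1.13, 4.28], [0.06, 2.93], [-2.69, 2.69]. Speed limits (rad/s): [2.22, 2.22, 2.79, 3.14, 3.14, 3.14].

INTERFACE

Orientations are given as a unit quaternion [x, y, z, w].
In Python, from cell import arm, viewer, workorder gives the robot as it stands.
- The arm moves only by the tool send_rows, never from a script. Its argument "steps" is one flat list of numbers, 6 for each row, row after row: the shift along the tool's x, y, z in cm, then the turn, a rotation vector about the tool's x, y, z in rad. In form: [dx, dy, dz, wx, wy, wz, dx, dy, dz, wx, wy, wz, ...]. A call has 1 to 5 rows; each row is the pose to reach, as a shift and turn from the pose measured when the call began, along the tool's axes at that moment; what a row does not reach only later rows make up. A row lasts 1/12 s, in which the tool goes at most 41.7 mm and 7.16 degrees, less where a joint would pass 70% of its speed; a pose out of reach is approached as far as the arm can. A call with a gripper value outside its range is refused whole. "jaw" is the finger opening in cm, from 0 to 9.51, set as the call begins (left out, the last holds). The fingers move at their own pace and stop on an object; "grip_force" is the grip in N (left out, the last holds). Time passes only in rows, so rows that repeat a pose let the fingers close. It gives the time, the measured TCP pose, the force and the opening at its end, in the units of the state.
- arm.get_obs(): the state, without advancing time (a new reading comes with each control period).
- viewer.snapshot(name): name is "side" or "top" or "wrist"; returns the picture (400x640x3 uint8, blue, green, red); there is no depth.
- viewer.camera_model(name): a dict with "camera_matrix" (3x3 intrinsics, pixels), "xyz" and "attitude" of the camera in the world. Camera axes: x right, y down, z forward; pixel columns grow to the right and rows downward; lengths in mm; the calibration is good to about 2 mm. A picture is of the moment at which its call begins: read the wrist's pose just before it. camera_model takes no time and is no camera call; for the wrist camera it gives the pose at the moment of the call.
- workorder.finish_job(): hands the job in, once; it reports no verdict.
Trained networks look in the newest picture that a camera, given by its name, has taken for a name from the list of things; names that differ only in an ending like _2 or _b are one class to them, and where a whole thing is asked for, a point or a joint stands for the part that bears it (a point fixed in the world has none). Each returns a list of dicts, best first, with "p" (0 to 1); they miss things now and then, are a little off and sometimes report something else, mostly with a low value. They report only what shows in the picture. A call takes as long as a camera call. They do not tell look-alikes from the thing itself.
- viewer.find_in(camera, label): "point" ([x, y, z] in mm, in world coordinates, good to about 4 mm: the middle of the surface that is visible of it).
- viewer.masks_of(camera, label): "mask" (400x640 bool, what is visible of it).
- viewer.spot_point(camera, label): "point" ([x, y, z] in mm, in world coordinates, good to about 4 mm: a listed point, or the origin of a listed thing).
The state is a dict: "t": time; "joint_pos": joint angles; "dq": joint speeds; "tau": joint torques, N m; "position": TCP position; "orientation": TCP orientation; "force": force on the tool from outside, world axes, zero at the start; "ft_torque": the same for the moment, N m; "width": opening from 0.0 (shut) to 1.0 (fully open).
Only numpy, scipy, OpenCV 4.12 (cv2) and the standard library are available. Lean on these libraries where they do the work, as an engineer would, in place of code of your own. Each camera call takes 0.05 s, during which the arm holds its last target. There are 200 camera calls.

## Working session

There is one attempt and no reset: what is moved stays moved. The work goes in short steps, Python scripts to look and compute and a tool call to move; the robot and the scene stay as the last step left them, time stands still between calls to the robot, and variables do not carry over. Pictures are saved under pics/ and viewed, about 8 in all and at most 12, crops included, and the job is handed in when it is done.

Besides the shell and the picture viewer there is one more tool, called after "Call:" by a JSON object that holds its "method" and its "body". send_rows: Moves the arm, as the interface text tells. Its arguments: {"type":"object","properties":{"steps":{"type":"array"},"jaw":{"type":"number"},"grip_force":{"type":"number"}},"required":["steps"]}

```bash
mkdir -p pics; python3 - <<'E'
from cell import arm, viewer, workorder
import cv2, numpy as np
o=arm.get_obs(); print(o)
for c in ("top","side"):
    im=viewer.snapshot(c); cv2.imwrite(f"pics/{c}0.png",im)
    m=viewer.camera_model(c); print(c,m)
    for l in ("cup","peg","canister"):
        for r in viewer.spot_point(c,l)[:4]:
            p=np.array(r["point"]); print(c,l,p.round(),round(r["p"],2))
E
```

```text
{'t': 0.0, 'joint_pos': array([-1.37460049e+00,  4.91558904e-01,  1.55943877e+00, -2.60124846e-05,
        1.09167691e+00, -1.05579131e-01]), 'dq': array([-1.15185476e-04, -7.38693411e-04,  9.37486810e-06, -2.38401514e-03,
       -2.78917923e-04,  2.30573234e-03]), 'tau': array([-3.45062304e-03, -6.12656951e+01, -2.58184254e+01,  6.91334903e-02,
        4.82185779e-02, -5.14414000e-05]), 'position': array([ 185.74205814, -596.51779796,  214.06582653]), 'orientation': array([-0.69904646, -0.10667511,  0.69909742, -0.10591159]), 'force': array([ 0.42125766,  0.75436531, -0.32573177]), 'ft_torque': array([ 0.02077042,  0.01775924, -0.02909235]), 'width': 1.0012083534258283}
top {'camera_matrix': array([[399.76973968,   0.        , 314.02071215],
       [  0.        , 399.76973968, 199.89361997],
       [  0.        ,   0.        ,   1.        ]]), 'xyz': array([ 340.98623038,   29.12501244, 1318.75871795]), 'attitude': array([ 0.70908704, -0.69849895,  0.07596923, -0.05935879])}
top peg [409. 240.  -3.] 0.88
top peg [552. 232.  -2.] 0.77
top canister [ 484. -120.   -1.] 0.53
side {'camera_matrix': array([[407.18680376,   0.        , 316.82507338],
       [  0.        , 407.18680376, 197.09806503],
       [  0.        ,   0.        ,   1.        ]]), 'xyz': array([ 411.80403234, 1022.29966823,  887.82094704]), 'attitude': array([-0.06050702,  0.89846957, -0.43290311,  0.04106386])}
side cup [ 485. -120.   62.] 0.55
side peg [556. 237.  -4.] 0.57
```

View pics/top0.png

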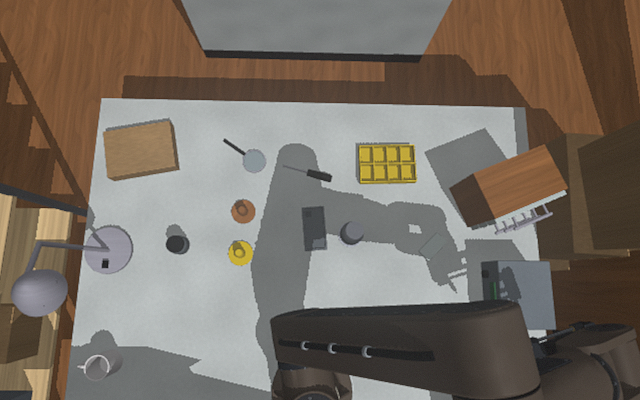

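View pics/side0.png

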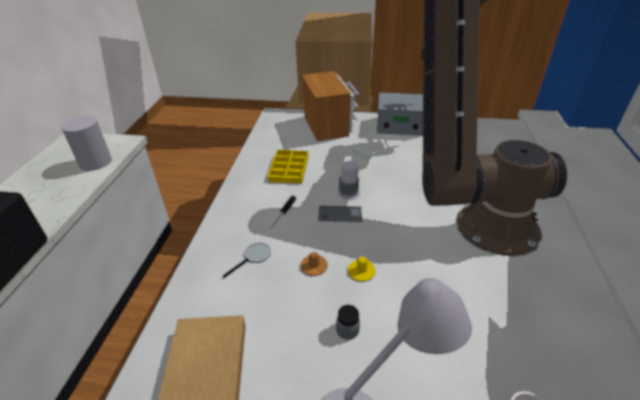

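Candidates for the cup are the silver cup on the canister at top (351,233) and the dark pot at (177,243), which is the look-alike with a lid. Candidates for the peg are brown/wooden at (243,211) and yellow at (240,252). I choose the brown one, near world (554,235), and will check it up close.

```bash
cat > h.py <<'E'
from cell import arm, viewer, workorder
import cv2, numpy as np
from scipy.spatial.transform import Rotation as R
def yaw(Rm): return np.arctan2(Rm[1,1],Rm[0,1])   # world heading of the jaw axis (tool y)
def down(psi):
    y=np.array([np.cos(psi),np.sin(psi),0]); x=np.array([0,0,-1.]); return np.c_[x,y,np.cross(x,y)]
def to(p,psi=None):
    """row (cm, rad) from the present pose to TCP p, jaw heading psi, pointing straight down"""
    o=arm.get_obs(); q=R.from_quat(o["orientation"]).as_matrix()
    psi=yaw(q) if psi is None else psi
    d=q.T@(np.array(p)-o["position"])/10; w=R.from_matrix(q.T@down(psi)).as_rotvec()
    print("row",d.round(2),w.round(3),"yaw",round(yaw(q),3),"pos",o["position"].round(1),"q",o["joint_pos"].round(2),"F",o["force"].round(1),"M",o["ft_torque"].round(3),"w",round(o["width"],3),"t",round(o["t"],2))
def pix(cam,p):
    m=viewer.camera_model(cam); c=R.from_quat(m["attitude"]).as_matrix().T@(np.array(p)-m["xyz"])
    u=m["camera_matrix"]@c; return u[:2]/u[2]
E
python3 - <<'E'
from h import *
im=cv2.imread("pics/top0.png"); print(pix("top",(485,-120,118)),pix("top",(554,235,8)),pix("top",(410,240,8)))
to((470,-120,280)); to((470,-120,280),0.3); print(viewer.camera_model("wrist"))
a=cv2.resize(im[190:280,210:380],None,fx=4,fy=4,interpolation=2); cv2.imwrite("pics/c1.png",a)
E
```

```text
[354.05652242 229.55441304] [242.79489851 211.02698394] [239.17308382 254.87419851]
row [ -6.54 -37.07 -41.31] [-0. -0.  0.] yaw -1.269 pos [ 185.8 -596.7  214.6] q [-1.37  0.49  1.56  0.    1.09 -0.11] F [-0.3 -0.3  0.3] M [-0.021 -0.006  0.042] w 1.003 t 0.4
row [ -6.54 -37.07 -41.31] [-1.569 -0.     0.   ] yaw -1.269 pos [ 185.8 -596.7  214.6] q [-1.37  0.49  1.56  0.    1.09 -0.11] F [-0.3 -0.3  0.3] M [-0.021 -0.006  0.042] w 1.003 t 0.4
{'camera_matrix': array([[312.29659825,   0.        , 312.79225424],
       [  0.        , 312.29659825, 197.24151644],
       [  0.        ,   0.        ,   1.        ]]), 'xyz': array([ 251.66190095, -575.74370764,  385.50494529]), 'attitude': array([ 0.79907402, -0.58849398, -0.07277508,  0.09929413])}
```

View pics/c1.png

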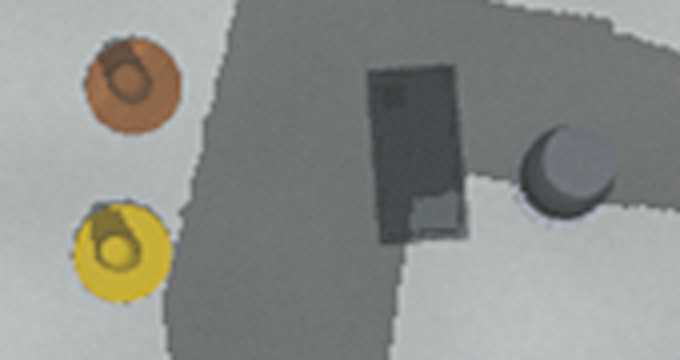

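The crop shows the brown wooden peg at the left-top, its yellow look-alike below, the phone frame in the middle and the silver cup on the canister at the right. Setting out to above the canister.

Call:
{"method": "send_rows", "body": {"steps": [-3.5,-36.8,-42.3,0,0,0,-3.5,-36.8,-42.3,0,0,0,-3.5,-36.8,-42.3,0,0,0,-3.5,-36.8,-42.3,0,0,0,-3.5,-36.8,-42.3,0,0,0], "jaw": 9.5}}

```text
t: 0.82
position: [295.5, -418.1, 227.8]
orientation: [0.699, 0.106, -0.699, 0.106]
force: [0.5, -0.6, 0.3]
width: 0.998
```

Call:
{"method": "send_rows", "body": {"steps": [-2.2,-23,-26.4,0,0,0,-2.2,-23,-26.4,0,0,0,-2.2,-23,-26.4,0,0,0,-2.2,-23,-26.4,0,0,0,-2.2,-23,-26.4,0,0,0]}}

```text
t: 1.23
position: [404.6, -240.9, 241.1]
orientation: [0.699, 0.106, -0.699, 0.106]
force: [0.3, -0.9, 0.6]
width: 0.995
```

```bash
python3 -c "
from h import *
to((480,-120,250),-0.24)"
```

```text
row [ -0.89  -9.31 -10.79] [-1.03e+00 -0.00e+00 -1.00e-03] yaw -1.27 pos [ 404.6 -240.9  241.1] q [-0.68  0.24  1.89  0.    1.01  0.59] F [ 0.3 -0.9  0.6] M [-0.065 -0.051 -0.002] w 0.995 t 1.23
```

Call:
{"method": "send_rows", "body": {"steps": [-0.9,-9.3,-10.8,-1.03,0,0,-0.9,-9.3,-10.8,-1.03,0,0,-0.9,-9.3,-10.8,-1.03,0,0,-0.9,-9.3,-10.8,-1.03,0,0,-0.9,-9.3,-10.8,-1.03,0,0]}}

```text
t: 1.65
position: [481.8, -116.9, 250.5]
orientation: [0.631, 0.319, -0.631, 0.319]
force: [-0.5, 0.3, -0.8]
width: 0.999
```

Call:
{"method": "send_rows", "body": {"steps": [0,0,0,-0.41,0,0,0,0,0,-0.41,0,0,0,0,0,-0.41,0,0,0,0,0,-0.41,0,0]}}

```text
t: 1.98
position: [481.8, -116.7, 250.5]
orientation: [0.552, 0.443, -0.551, 0.443]
force: [-0.4, 0.2, 0.4]
width: 1.002
```

```bash
python3 - <<'E'
from h import *
to((485,-120,80))
im=viewer.snapshot("wrist"); 
for l in ("cup","canister","shoulder"):
    for r in viewer.spot_point("wrist",l)[:3]: print(l,np.round(r["point"],1),round(r["p"],2))
mm=viewer.masks_of("wrist","cup")
for r in mm[:2]: ys,xs=np.nonzero(r["mask"]); print("mask",r["p"].__round__(2),xs.min(),xs.max(),ys.min(),ys.max(),len(xs))
for z in (62,118):
    for a in np.linspace(0,2*np.pi,24,endpoint=False):
        u=pix("wrist",(485+28*np.cos(a),-120+28*np.sin(a),z)); cv2.circle(im,tuple(int(v) for v in u),1,(0,0,255) if z>100 else (0,255,0),-1)
cv2.imwrite("pics/w1.png",im)
E
```

```text
row [17.05  0.35  0.26] [ 0.    -0.    -0.002] yaw -0.217 pos [ 481.8 -116.7  250.5] q [-0.37  0.27  1.82  0.    1.05 -0.15] F [-0.4  0.2  0.4] M [-0.016 -0.053  0.025] w 1.002 t 1.98
cup [ 481.4 -121.8   61. ] 0.94
mask 0.78 288 343 159 219 2623
```

View pics/w1.png

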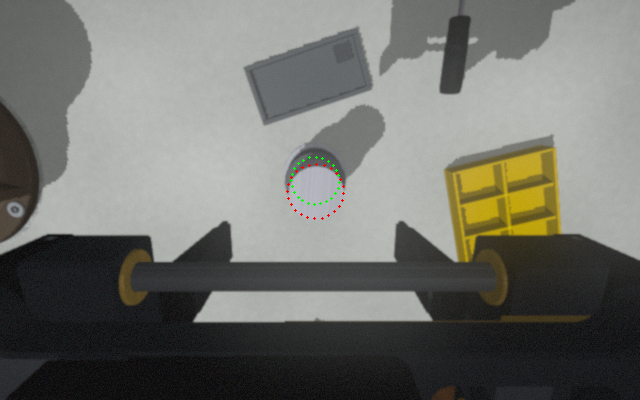

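The wrist view shows the cup's top disc at (316,192). The projected circles for (485,-120) fit it well, so I'm going down to grasp.

Call:
{"method": "send_rows", "body": {"steps": [4,0.35,0.26,0,0,0,8,0.35,0.26,0,0,0,12,0.35,0.26,0,0,0,15,0.35,0.26,0,0,0,16.5,0.35,0.26,0,0,0]}}

```text
t: 2.65
position: [483.5, -119.8, 82.2]
orientation: [-0.553, -0.441, 0.554, -0.439]
force: [1.1, 0.2, 0.0]
width: 1.0
```

Call:
{"method": "send_rows", "body": {"steps": [0.5,0,0,0,0,0,0.5,0,0,0,0,0,0.5,0,0,0,0,0,0.5,0,0,0,0,0,0.5,0,0,0,0,0], "jaw": 4.5, "grip_force": 15}}

```text
t: 3.07
position: [484.1, -120.0, 78.5]
orientation: [0.554, 0.44, -0.554, 0.44]
force: [0.3, 1.8, 0.1]
width: 0.705
```

Call:
{"method": "send_rows", "body": {"steps": [0,0,0,0,0,0,0,0,0,0,0,0,0,0,0,0,0,0,0,0,0,0,0,0]}}

```text
t: 3.4
position: [484.6, -120.2, 79.5]
orientation: [0.554, 0.439, -0.553, 0.44]
force: [-0.4, -0.3, 8.7]
width: 0.595
```

Call:
{"method": "send_rows", "body": {"steps": [-1,0,0,0,0,0,-2.5,0,0,0,0,0,-5,0,0,0,0,0,-8,0,0,0,0,0,-11,0,0,0,0,0]}}

```text
t: 3.82
position: [484.0, -120.0, 190.8]
orientation: [0.554, 0.439, -0.553, 0.44]
force: [0.8, -0.8, -0.3]
width: 0.596
```

```bash
python3 - <<'E'
from h import *
to((530,215,190),0.3)
im=viewer.snapshot("wrist"); cv2.imwrite("pics/w2.png",im)
for r in viewer.spot_point("wrist","cup")[:2]: print("cup",np.round(r["point"],1),round(r["p"],2))
for l in("shoulder","cap_fin","cap"):
  for r in viewer.spot_point("wrist",l)[:2]: print(l,np.round(r["point"],1),round(r["p"],2))
E
```

```text
row [  0.09  -3.12 -33.67] [-0.529  0.    -0.001] yaw -0.229 pos [ 484.  -120.   190.8] q [-0.38  0.34  1.89  0.    0.91 -0.15] F [ 0.8 -0.8 -0.3] M [-0.021 -0.124  0.029] w 0.596 t 3.82
cup [ 479.6 -121.5  175.3] 0.6
cap_fin [ 483.5 -120.4  103.9] 0.63
cap [ 479.  -123.    64.4] 0.93
cap [ 484.3 -119.6  100. ] 0.19
```

View pics/w2.png

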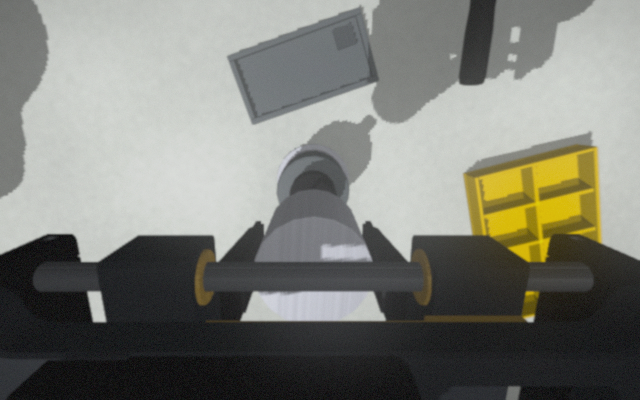

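The cup is held (centre about (315,265)) and the cap is uncovered at (315,180). Now towards the wooden peg.

Call:
{"method": "send_rows", "body": {"steps": [0,-0.2,-3.5,0,0,0,0,-0.4,-7.5,0,0,0,0,-0.5,-11.5,0,0,0,0,-0.7,-15.5,0,0,0,0,-0.8,-19.5,0,0,0]}}

```text
t: 4.48
position: [519.8, 73.5, 187.7]
orientation: [-0.553, -0.44, 0.554, -0.439]
force: [0.2, -0.8, -1.0]
width: 0.595
```

Call:
{"method": "send_rows", "body": {"steps": [0,-0.2,-3.5,0,0,0,0,-0.3,-6.5,0,0,0,0,-0.4,-8.5,0,0,0,0,-0.4,-8.7,0,0,0,0,-0.4,-8.7,0,0,0]}}

```text
t: 4.9
position: [535.0, 159.9, 186.0]
orientation: [-0.552, -0.441, 0.555, -0.439]
force: [-0.2, -0.0, -1.9]
width: 0.599
```

```bash
python3 - <<'E'
from h import *
to((554,235,190))
im=viewer.snapshot("wrist")
for r in viewer.spot_point("wrist","peg")[:3]: print("peg",np.round(r["point"],1),round(r["p"],2))
for r in viewer.masks_of("wrist","peg")[:3]: ys,xs=np.nonzero(r["mask"]); print("mask",round(r["p"],2),xs.min(),xs.max(),ys.min(),ys.max(),len(xs))
for z,rr in ((8,40),(50,10),(8,16)):
    for a in np.linspace(0,2*np.pi,36,endpoint=False):
        u=pix("wrist",(554+rr*np.cos(a),235+rr*np.sin(a),z)); cv2.circle(im,tuple(int(round(v)) for v in u),0,(255,0,0) if z==8 else (0,255,0),-1)
cv2.imwrite("pics/w3.png",cv2.resize(im[:320,160:480],None,fx=1.8,fy=1.8,interpolation=2)); 
E
```

```text
row [-0.41  0.16 -7.75] [0.    0.002 0.004] yaw -0.227 pos [535.  159.9 186. ] q [ 0.17  0.43  1.76 -0.    0.96  0.4 ] F [-0.2 -0.  -1.9] M [-0.074 -0.07   0.008] w 0.599 t 4.9
peg [414.4 236.4  -2.6] 0.97
peg [553.5 235.7  -2.5] 0.86
mask 0.94 157 229 100 172 4185
mask 0.66 278 352 71 147 4441
```

View pics/w3.png

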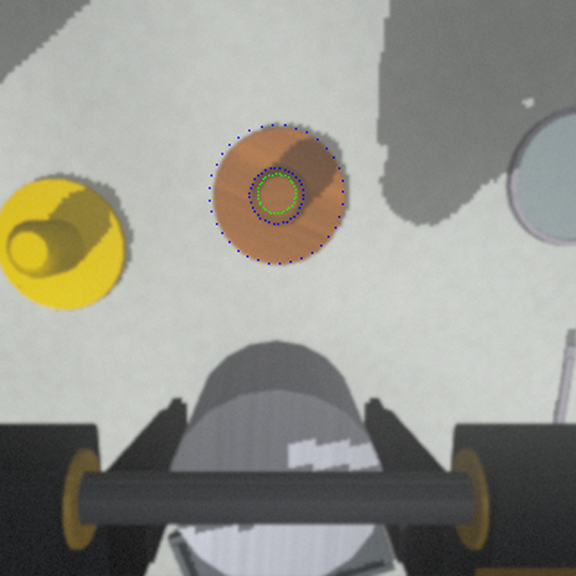

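The picture confirms the wooden-grained peg, with its foot centred about (280,194) in the crop. It fits (555,235), and the yellow decoy is to the left at (62,243). Moving over it.

Call:
{"method": "send_rows", "body": {"steps": [0,0.1,-2.5,0,0,0,0,0.2,-5.5,0,0,0,0,0.26,-7.5,0,0,0,0,0.26,-7.8,0,0,0,0,0.26,-7.8,0,0,0]}}

```text
t: 5.47
position: [555.6, 233.1, 186.5]
orientation: [-0.553, -0.44, 0.555, -0.439]
force: [-0.9, -1.2, -2.0]
width: 0.595
```

```bash
python3 - <<'E'
from h import *
to((555,235,26))
E
```

```text
row [16.05 -0.06 -0.2 ] [0.    0.002 0.003] yaw -0.23 pos [555.6 233.1 186.5] q [0.29 0.49 1.65 0.   1.01 0.52] F [-0.9 -1.2 -2. ] M [-0.07  -0.115  0.009] w 0.595 t 5.47
```

Call:
{"method": "send_rows", "body": {"steps": [3,-0.1,-0.2,0,0,0,6.5,-0.1,-0.2,0,0,0,10,-0.1,-0.2,0,0,0,12.5,-0.1,-0.2,0,0,0,14,-0.1,-0.2,0,0,0]}}

```text
t: 5.88
position: [553.3, 232.8, 43.7]
orientation: [-0.552, -0.44, 0.557, -0.438]
force: [0.0, 0.5, -1.1]
width: 0.598
```

Call:
{"method": "send_rows", "body": {"steps": [0.8,0,0,0,0,0,1.2,0,0,0,0,0,1.5,0,0,0,0,0,1.7,0,0,0,0,0,1.7,0,0,0,0,0]}}

```text
t: 6.3
position: [553.5, 232.6, 27.4]
orientation: [-0.552, -0.44, 0.556, -0.438]
force: [0.5, 0.4, -1.0]
width: 0.592
```

Call:
{"method": "send_rows", "body": {"steps": [0.1,0,0,0,0,0,0.2,0,0,0,0,0,0.3,0,0,0,0,0,0.3,0,0,0,0,0]}}

```text
t: 6.63
position: [553.7, 232.8, 25.4]
orientation: [-0.553, -0.44, 0.556, -0.438]
force: [-1.5, -1.0, 6.6]
width: 0.598
```

Contact at the expected height. Releasing, then rising.

Call:
{"method": "send_rows", "body": {"steps": [0,0,0,0,0,0,0,0,0,0,0,0,0,0,0,0,0,0,0,0,0,0,0,0,0,0,0,0,0,0], "jaw": 9.5}}

```text
t: 7.05
position: [553.7, 232.8, 25.3]
orientation: [-0.553, -0.44, 0.556, -0.438]
force: [0.0, 0.2, 0.1]
width: 0.891
```

Call:
{"method": "send_rows", "body": {"steps": [-0.5,0,0,0,0,0,-3,0,0,0,0,0,-6.5,0,0,0,0,0,-10.5,0,0,0,0,0,-14.5,0,0,0,0,0]}}

```text
t: 7.47
position: [553.9, 232.9, 172.0]
orientation: [-0.552, -0.44, 0.556, -0.438]
force: [0.7, 1.1, 0.7]
width: 0.996
```

Call:
{"method": "send_rows", "body": {"steps": [-2,0,4,0,0,0,-3,0,8,0,0,0,-3.5,0,12,0,0,0,-3.5,0,16,0,0,0,-3.5,0,20,0,0,0]}}

```text
t: 7.88
position: [507.5, 36.7, 208.6]
orientation: [-0.553, -0.44, 0.556, -0.439]
force: [1.0, -0.5, -0.0]
width: 1.002
```

```bash
python3 - <<'E'
from h import *
to((480,-140,200))
im=viewer.snapshot("wrist"); cv2.imwrite("pics/w4.png",im)
for r in viewer.spot_point("wrist","cup")[:3]: print("cup",np.round(r["point"],1),round(r["p"],2))
s=viewer.snapshot("side"); u=pix("side",(555,235,40)); print(u)
for r in viewer.spot_point("side","cup")[:3]: print("cup",np.round(r["point"],1),round(r["p"],2))
x,y=int(u[0]),int(u[1]); c=cv2.resize(s[y-40:y+40,x-60:x+60],None,fx=5,fy=5,interpolation=2); cv2.imwrite("pics/s4.png",c)
E
```

```text
row [ 0.91  1.36 17.83] [0.    0.003 0.004] yaw -0.231 pos [507.5  36.7 208.6] q [-0.06  0.34  1.84 -0.    0.97  0.18] F [ 1.  -0.5 -0. ] M [-0.037 -0.154 -0.058] w 1.002 t 7.88
[313.32157961 255.96695853]
cup [553.8 233.5   8.7] 0.86
```

View pics/s4.png

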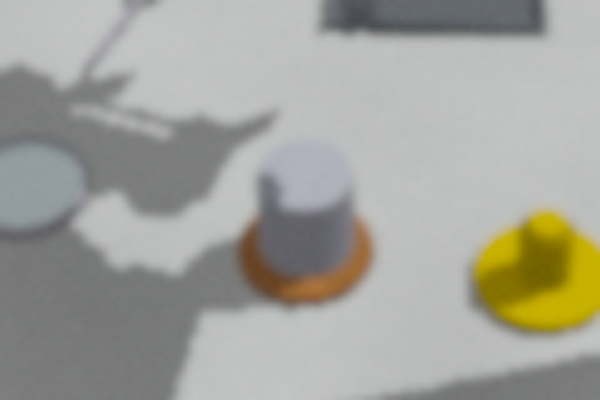

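The cup stands upright and concentric on the brown foot, at (305,215) in the crop, with an estimated origin z of 8.7 mm. Back to the canister.

Call:
{"method": "send_rows", "body": {"steps": [0,0.3,4,0,0,0,0,0.6,8,0,0,0,0,0.9,12,0,0,0,0,1.3,15,0,0,0,0,1.3,15.8,0,0,0]}}

```text
t: 8.5
position: [484.8, -121.6, 208.6]
orientation: [-0.553, -0.438, 0.557, -0.438]
force: [-0.3, 0.8, 0.7]
width: 0.997
```

Call:
{"method": "send_rows", "body": {"steps": [0,0,0,0,0,0,0,0,0,0,0,0]}}

```text
t: 8.67
position: [485.2, -120.8, 208.5]
orientation: [-0.553, -0.439, 0.557, -0.438]
force: [0.9, 0.8, -0.4]
width: 1.0
```

```bash
python3 - <<'E'
from h import *
to((484.5,-120.3,210))
im=viewer.snapshot("wrist")
for l in("shoulder","cap_fin","cap","canister"):
  for r in viewer.spot_point("wrist",l)[:2]: print(l,np.round(r["point"],1),round(r["p"],2),pix("wrist",r["point"]).round(1))
u=pix("wrist",(484.5,-120.3,104.5)); print(u)
x,y=int(u[0]),int(u[1]); c=cv2.resize(im[y-60:y+60,x-60:x+60],None,fx=5,fy=5,interpolation=2)
c=cv2.convertScaleAbs(c,alpha=1.8); cv2.imwrite("pics/w5.png",c); print(x-60,y-60)
E
```

```text
row [-0.15 -0.08 -0.03] [0.    0.003 0.004] yaw -0.234 pos [ 485.2 -120.8  208.5] q [-0.37  0.32  1.86 -0.    0.96 -0.14] F [ 0.9  0.8 -0.4] M [-0.036 -0.052  0.026] w 1.0 t 8.67
shoulder [690.4  23.5   4.9] 0.38 [469.2   3.5]
cap_fin [ 486.6 -120.7   97.8] 0.9 [314.5 195.1]
cap [ 479.1 -120.7   64.8] 0.72 [307.4 188.8]
canister [ 486.6 -121.5   -3. ] 0.82 [314.5 175.8]
[312.19385021 196.61440627]
252 136
```

View pics/w5.png

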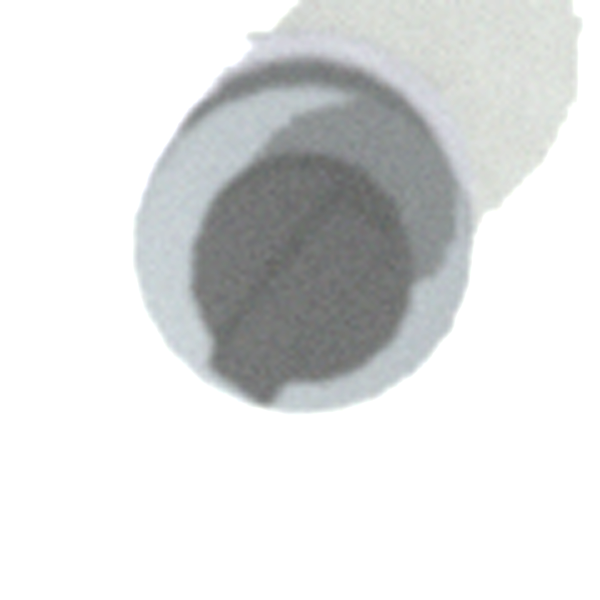

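```bash
python3 - <<'E'
from h import *
ims=np.mean([viewer.snapshot("wrist").astype(float) for _ in range(6)],0)
g=ims.mean(2); x0,y0=272,156
c=g[y0:y0+80,x0:x0+80]; lo,hi=np.percentile(c[20:50,25:50],[2,98]); print(lo,hi)
c=np.clip((c-lo)/(hi-lo)*200+20,0,255).astype(np.uint8); c=cv2.cvtColor(cv2.resize(c,None,fx=7,fy=7,interpolation=2),cv2.COLOR_GRAY2BGR)
a0=c.copy()
def rect(cx,cy,th):
    e=np.array([np.cos(th),np.sin(th)]); n=np.array([-e[1],e[0]])
    P=[(*(np.array([cx,cy])+20*s*e+7*t*n),104.5) for s,t in((1,1),(1,-1),(-1,-1),(-1,1))]
    return np.array([((pix("wrist",p)-[x0,y0]+.5)*7) for p in P])
m=viewer.camera_model("wrist")
def unp(u,v,z):
    d=R.from_quat(m["attitude"]).as_matrix()@np.linalg.solve(m["camera_matrix"],[u,v,1]); return m["xyz"]+d*(z-m["xyz"][2])/d[2]
A=unp(295,205,104.5);B=unp(321,174,104.5); th=np.arctan2(*(B-A)[1::-1]); print(A,B,th)
cv2.polylines(c,[rect(485.5,-120.5,th).astype(int)],True,(0,0,255),1)
cv2.imwrite("pics/w6.png",cv2.hconcat([cv2.resize(a0,(400,400)),cv2.resize(c,(400,400))]))
E
```

```text
59.776666666666664 67.50111111111111
[ 467.15552082 -125.37887238  104.5       ] [ 496.77579206 -102.92258694  104.5       ] 0.6486898076785307
```

View pics/w6.png

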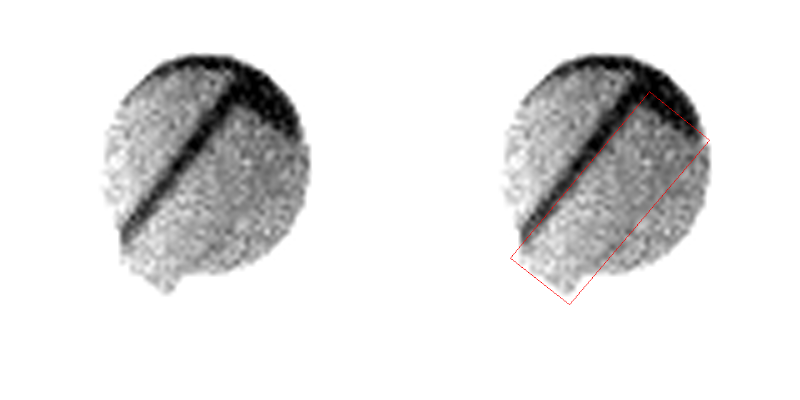

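The fin runs at world heading about 0.65 rad, the overlay fits, and the cap centre is near (485.5,-120.4). The jaw heading should therefore be -0.92, a turn of +0.69 about tool x.

Call:
{"method": "send_rows", "body": {"steps": [0,0,0,0.69,0,0,0,0,0,0.69,0,0,0,0,0,0.69,0,0,0,0,0,0.69,0,0,0,0,0,0.69,0,0]}}

```text
t: 9.63
position: [484.8, -121.4, 208.6]
orientation: [-0.662, -0.244, 0.665, -0.244]
force: [0.3, -0.5, 0.5]
width: 1.001
```

```bash
python3 - <<'E'
from h import *
to((485.5,-120.3,86),-.92)
E
```

```text
row [12.26 -0.02 -0.19] [0.054 0.005 0.001] yaw -0.866 pos [ 484.8 -121.4  208.6] q [-0.38  0.32  1.86 -0.    0.96  0.49] F [ 0.3 -0.5  0.5] M [-0.005 -0.061 -0.063] w 1.001 t 9.63
```

Call:
{"method": "send_rows", "body": {"steps": [3,0,-0.2,0.054,0.005,0,6,0,-0.2,0.054,0.005,0,9,0,-0.2,0.054,0.005,0,11,0,-0.2,0.054,0.005,0,12,0,-0.2,0.054,0.005,0], "jaw": 5}}

```text
t: 10.05
position: [484.8, -120.1, 86.3]
orientation: [-0.669, -0.227, 0.671, -0.225]
force: [0.2, 0.8, -0.5]
width: 0.707
```

```bash
python3 - <<'E'
from h import *
to((485.5,-120.3,85.5),-.92)
E
```

```text
row [ 0.08  0.06 -0.04] [0.    0.002 0.004] yaw -0.92 pos [ 484.8 -120.1   86.3] q [-0.38  0.5   1.99  0.    0.65  0.54] F [ 0.2  0.8 -0.5] M [-0.019 -0.027 -0.032] w 0.707 t 10.05
```

Call:
{"method": "send_rows", "body": {"steps": [0.05,0.05,0,0,0,0,0.05,0.05,0,0,0,0,0.05,0.05,0,0,0,0,0.05,0.05,0,0,0,0,0.05,0.05,0,0,0,0], "jaw": 0.8, "grip_force": 25}}

```text
t: 10.47
position: [485.6, -120.6, 86.9]
orientation: [-0.669, -0.227, 0.671, -0.225]
force: [-0.3, 0.5, 0.4]
width: 0.356
```

Call:
{"method": "send_rows", "body": {"steps": [0,0,0,0,0,0,0,0,0,0,0,0,0,0,0,0,0,0,0,0,0,0,0,0,0,0,0,0,0,0]}}

```text
t: 10.88
position: [485.8, -120.7, 87.3]
orientation: [-0.67, -0.227, 0.67, -0.226]
force: [-1.6, 0.5, 5.5]
width: 0.145
```

```bash
python3 - <<'E'
from h import *
to((485.5,-120.3,85.5),-.92)
E
```

```text
row [ 0.18 -0.05 -0.  ] [0.    0.    0.002] yaw -0.92 pos [ 485.8 -120.7   87.3] q [-0.38  0.5   1.99  0.    0.65  0.54] F [-1.6  0.5  5.5] M [0.1   0.136 0.007] w 0.145 t 10.88
```

Gripped (13.8 mm). Probing gently one way.

Call:
{"method": "send_rows", "body": {"steps": [0,0,0,0.04,0,0,0,0,0,0.08,0,0,0,0,0,0.1,0,0,0,0,0,0.1,0,0]}}

```text
t: 11.22
position: [485.5, -120.3, 87.3]
orientation: [-0.68, -0.193, 0.681, -0.191]
force: [-1.3, 4.5, 3.9]
width: 0.142
```

```bash
python3 - <<'E'
from h import *
to((485.8,-120.7,87.3),-.92)
E
```

```text
row [-0.    0.05 -0.  ] [-0.1    0.001  0.002] yaw -1.02 pos [ 485.5 -120.3   87.3] q [-0.38  0.5   1.99  0.    0.66  0.64] F [-1.3  4.5  3.9] M [0.823 0.234 0.14 ] w 0.142 t 11.22
```

Call:
{"method": "send_rows", "body": {"steps": [0,0,0,0.02,0,0,0,0,0,0.05,0,0,0,0,0,0.07,0,0,0,0,0,0.07,0,0]}}

```text
t: 11.55
position: [485.5, -120.3, 87.3]
orientation: [-0.686, -0.169, 0.687, -0.167]
force: [-0.2, 3.5, 2.5]
width: 0.146
```

```bash
python3 - <<'E'
from h import *
to((485.8,-120.7,87.3),-.92)
E
```

```text
row [-0.    0.05 -0.  ] [-0.171  0.001  0.002] yaw -1.091 pos [ 485.5 -120.3   87.3] q [-0.38  0.5   1.99  0.    0.66  0.71] F [-0.2  3.5  2.5] M [0.625 0.021 0.539] w 0.146 t 11.55
```

The moment rose to 0.54 N m at 0.17 rad, so that way is the stop. Turning the other way and watching the moment.

Call:
{"method": "send_rows", "body": {"steps": [0,0,0,-0.07,0,0,0,0,0,-0.14,0,0,0,0,0,-0.21,0,0,0,0,0,-0.28,0,0,0,0,0,-0.35,0,0]}}

```text
t: 11.97
position: [485.7, -120.5, 87.3]
orientation: [-0.646, -0.287, 0.647, -0.286]
force: [-0.6, 2.1, 2.8]
width: 0.143
```

```bash
python3 - <<'E'
from h import *
to((485.5,-120.3,87.3),-.02)
E
```

```text
row [-0.   -0.03 -0.01] [-0.717 -0.001  0.002] yaw -0.737 pos [ 485.7 -120.5   87.3] q [-0.38  0.5   1.99  0.    0.65  0.36] F [-0.6  2.1  2.8] M [0.278 0.048 0.023] w 0.143 t 11.97
```

Call:
{"method": "send_rows", "body": {"steps": [0,0,0,-0.08,0,0,0,0,0,-0.16,0,0,0,0,0,-0.24,0,0,0,0,0,-0.32,0,0,0,0,0,-0.4,0,0]}}

```text
t: 12.38
position: [485.3, -120.3, 87.3]
orientation: [-0.576, -0.411, 0.576, -0.409]
force: [-3.2, 2.9, 4.5]
width: 0.147
```

```bash
python3 - <<'E'
from h import *
to((485.5,-120.3,87.3),-.02)
E
```

```text
row [-0.    0.02 -0.01] [-0.313 -0.001  0.003] yaw -0.333 pos [ 485.3 -120.3   87.3] q [-0.38  0.5   1.99  0.    0.66 -0.04] F [-3.2  2.9  4.5] M [ 0.602  0.369 -0.041] w 0.147 t 12.38
```

Call:
{"method": "send_rows", "body": {"steps": [0,0,0,-0.08,0,0,0,0,0,-0.16,0,0,0,0,0,-0.24,0,0,0,0,0,-0.31,0,0,0,0,0,-0.31,0,0]}}

```text
t: 12.8
position: [484.9, -120.0, 87.3]
orientation: [-0.505, -0.497, 0.505, -0.494]
force: [-2.4, 5.3, 5.4]
width: 0.145
```

```bash
python3 - <<'E'
from h import *
to((485.5,-120.3,87.3),-.02)
im=viewer.snapshot("wrist")
cv2.imwrite("pics/w7.png",im)
E
```

```text
row [0.   0.06 0.03] [ 0.001 -0.003  0.003] yaw -0.019 pos [ 484.9 -120.    87.3] q [-0.38  0.5   1.99  0.    0.66 -0.36] F [-2.4  5.3  5.4] M [0.944 0.325 0.048] w 0.145 t 12.8
```

Free all the way to +0.90 rad with low moment. Lifting slowly first.

Call:
{"method": "send_rows", "body": {"steps": [-0.3,0,0,0,0,0,-0.6,0,0,0,0,0,-1,0,0,0,0,0,-1.5,0,0,0,0,0]}}

```text
t: 13.18
position: [485.1, -120.2, 102.6]
orientation: [-0.505, -0.496, 0.506, -0.493]
force: [-0.7, 0.0, -1.1]
width: 0.144
```

It comes off freely. Up to 80 mm.

Call:
{"method": "send_rows", "body": {"steps": [-1.2,0,0,0,0,0,-2.6,0,0,0,0,0,-4.2,0,0,0,0,0,-5.6,0,0,0,0,0,-6.4,0,0,0,0,0]}}

```text
t: 13.6
position: [485.7, -120.7, 168.5]
orientation: [0.506, 0.495, -0.505, 0.494]
force: [0.7, 0.0, -0.7]
width: 0.147
```

Call:
{"method": "send_rows", "body": {"steps": [0,0,0,0,0,0,0,0,0,0,0,0,0,0,0,0,0,0,0,0,0,0,0,0,0,0,0,0,0,0]}}

```text
t: 14.02
position: [485.5, -120.6, 167.8]
orientation: [-0.505, -0.495, 0.506, -0.493]
force: [-0.3, 0.4, -0.8]
width: 0.145
```

```bash
python3 - <<'E'
from h import *
to((485.1,-120.2,167.5))
im=viewer.snapshot("wrist")
for l in("cap","cap_fin","cup"):
  for r in viewer.spot_point("wrist",l)[:2]: print(l,np.round(r["point"],1),round(r["p"],2))
s=viewer.snapshot("side")
for l in("cap","cup","canister"):
  for r in viewer.spot_point("side",l)[:2]: print("side",l,np.round(r["point"],1),round(r["p"],2))
a=cv2.resize(s[130:300,260:420],(376,400),interpolation=2)
cv2.imwrite("pics/f.png",cv2.hconcat([im[:, 120:520],a]))
E
```

```text
row [ 0.03 -0.04 -0.04] [-0.    -0.002  0.002] yaw -0.022 pos [ 485.5 -120.6  167.8] q [-0.38  0.38  1.91  0.    0.86 -0.35] F [-0.3  0.4 -0.8] M [-0.01  -0.128  0.011] w 0.145 t 14.02
cap [ 479.8 -121.2  142.7] 0.64
cap_fin [ 488.7 -118.8  178.3] 0.93
side cap [ 484.6 -120.7  138.2] 0.46
side cap [500.8  -4.7  -6.6] 0.31
side cup [554.  235.5  11.4] 0.68
side canister [ 482.3 -124.6    1.3] 0.62
side canister [ 7.247e+02 -2.456e+02 -2.000e-01] 0.24
```

View pics/f.png

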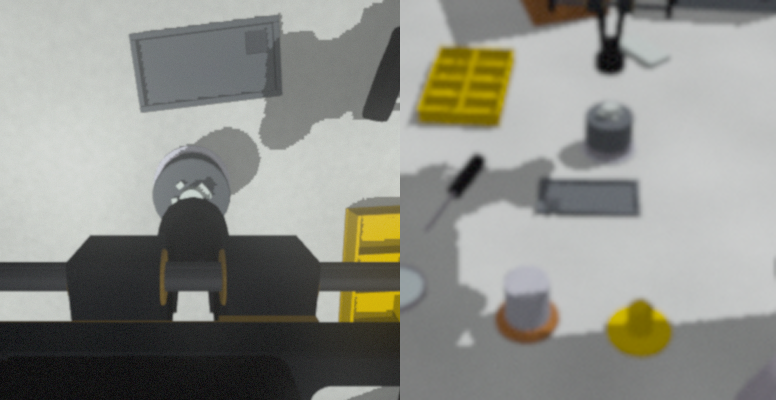

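The cap hangs upright in the jaws 80 mm up: wrist view (192,220), side view (610,55). The canister's neck is bare, and the cup sits on the wooden peg at (527,300). Handing in.

```bash
python3 -c "
from h import *
print(workorder.finish_job())"
```

```text
the job is handed in; nothing more can be done
None
```

I set the cup over the wooden peg and unlocked and lifted the cap. I handed the job in at about 14 s of the 58 s, with the cap still gripped.

- **Cup:** It was lowered mouth down over the brown wooden peg, not the yellow look-alike, until it touched at the expected height, then released. It looks upright and centred. The networks put its origin at z of about 9 and 11 mm in two looks, against the expected 8, which is within their error.
- **Unlocking:** Turning clockwise (seen from above) met the stop: the twist rose to 0.54 N m at 0.17 rad. That was well above the 0.25 N m rise you described, so I pushed somewhat harder against the stop than a gentle probe needed. The other way was free, and I turned the cap about 0.9 rad from its start.
- **Lift:** The cap came up without resistance and was held about 80 mm above its seat, upright and still. The gripper opening stayed at the fin's width and the wrist force was under 1 N.
- **Other things:** None of the moves touched them. In the last pictures those in view looked undisturbed, but I did not measure each one.

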